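# Seal the tea tin with its double lid, then take off the outer cap alone

### The arm

A 6-joint arm with a two-finger parallel gripper is mounted at the origin on a cart in front of the work surface, level with it; the furniture and walls round the work are solid. World frame = base frame: x ahead of the robot, y to its left, z up, the work surface at z = 0. Lengths are in m, angles in rad, forces in N, time in s.
With the tool pointing down it reaches from about 0.3 to 0.875 m from the base axis. Payload 4.2 kg.
Tool frame: the origin (TCP) lies at the very end of the fingers, on their centre line; the grasp point (between the pads) lies 19 mm behind it; z points along the fingers, y is the line along which they close (so a half turn about z gives the same grasp; the last joint's range is limited). The gripper opens to 85 mm and grips with 20 to 120 N. Pads are 22 mm wide; open, the fingers measure 114 mm over their backs; the gripper's body (76 mm by 85 mm) begins 54 mm behind the grasp point. The pads swing forward as they close: fully open they stand 13 mm farther back than shut.
Start: joints at [1.29, 0.32, 1.565, -0, 1.257, -0.02], TCP at [0.148, 0.556, 0.231] pointing down, gripper open.
Joint ranges: [-3.11, 3.11], [-0.84, 2.01], [0.21, 2.61], [-1.34, 4.49], [0.05, 2.63], [-2.56, 2.56]. Speed limits (rad/s): [2.57, 2.57, 3.14, 3.14, 3.14, 3.14].

### API

Orientations are given as a rotation vector (axis times angle).
In Python, from workcell import r gives the robot as it stands. The module is installed in compiled form; this text tells all that it offers.
- The arm moves only by the tool jog_arm, never from a script. Its argument "series" is a list of rows, each an object with "translation": the shift along the tool's x, y, z in m, a list of three; "dr": the turn, a rotation vector about the tool's x, y, z in rad, a list of three; "grip": the opening, from -1 (shut) to 1 (fully open). In form: [{"translation": [tx, ty, tz], "dr": [ax, ay, az], "grip": grip}, ...]. A call has 1 to 20 rows; each row shifts and turns the commanded pose from where the row before left it, along the tool's axes as they then stand; what a row does not reach is not made up. A row lasts 1/10 s, in which the tool goes at most 50 mm and 8.59 degrees, less where a joint would pass 70% of its speed; a pose out of reach is approached as far as the arm can. A call with a gripper value outside its range is refused whole. The fingers move at their own pace and stop on an object; "force" is the grip in N (left out, the last holds). Time passes only in rows, so rows that do not move let the fingers close. It gives the time, the measured TCP pose, the force, the opening and the grip force at its end, in the units of the state.
- r.get_state(): the state, without advancing time (a new reading comes with each control period).
- r.read_camera(name): name is "scene" or "top" or "wrist"; returns (picture, depth): 400x640x3 uint8, red, green, blue; 400x640 float32, m along the optical axis (not along the pixel's ray), 0 where there is no reading.
- r.camera_model(name): a dict with "fx", "fy", "cx", "cy" (pixels), "R" (3x3) and "t" (3): a world point X has camera coordinates R X + t. Camera axes: x right, y down, z forward; pixel columns grow to the right and rows downward; lengths in m; the calibration is good to about 2 mm. A picture is of the moment at which its call begins: read the wrist's pose just before it. camera_model takes no time and is no camera call; for the wrist camera it gives the pose at the moment of the call.
- r.sign_off(): hands the job in; it is judged then, once.
Trained networks look in the newest picture that a camera, given by its name, has taken for a name from the list of things; names that differ only in an ending like _2 or _b are one class to them, and where a whole thing is asked for, a point or a joint stands for the part that bears it (a point fixed in the world has none). Each returns a list of dicts, best first, with "conf" (0 to 1); they miss things now and then, are a little off and sometimes report something else, mostly with a low value. They report only what shows in the picture. A call takes as long as a camera call. They do not tell look-alikes from the thing itself.
- r.silhouettes(camera, name): "pixels" (400x640 bool, what is visible of it) and "bbox" ([centre column, centre row, width, height] in pixels, round what is visible of it).
The state is a dict: "t": time; "q": joint angles; "joint_velocities": joint speeds; "effort": joint torques, N m; "ee_pos": TCP position; "ee_rot": TCP orientation; "force": force on the tool from outside, world axes, zero at the start; "ft_torque": the same for the moment, N m; "opening": finger opening in m; "grip_force": force on a finger pad.
Only numpy, scipy, OpenCV 4.12 (cv2) and the standard library are available. Lean on these libraries where they do the work, as an engineer would, in place of code of your own. Each camera call takes 0.05 s, during which the arm holds its last target. There are 200 camera calls.

### The job

Pick up the double lid of the green tea tin as one piece (white inner lid with the wooden cap sitting on it), lower it into the tin's mouth without dropping it until the inner lid is fully home, and let go. Then lift the wooden cap off alone, so that it can go to be wiped while the inner lid keeps the tea sealed, and finish while still holding the cap level and still, at least 6 cm above where it sat. The cap must not come off before the inner lid is home, the inner lid must then stay undisturbed, the tin must stay standing where it is, and the mug, bowl, plate and teaspoon must be left alone.

Things in the scene. Friction and masses are not known exactly. Their poses are not given: they have to be found in the camera images.
- tin: the open green enamelled tea tin, loose but heavy (0.7 kg), standing upright on the worktop. Origin at the centre of its underside, z up its axis. Body 80 mm diameter up to 58 mm height, then a shoulder to a narrow neck of 54 mm outer and 48 mm inner diameter from 66 mm up to the open mouth at 100 mm height. Hollow inside.
- inner_lid: white round inner lid (0.12 kg), loose, upright on the worktop, the cap nested on it. Origin: centre of its underside, z up. Grey plug 42 mm diameter at 0-20 mm, foot bevelled, 3 mm clearance all round in the tin's neck; white rim 60 mm diameter at 20-30 mm: grip it to carry both lids; it rests on the tin's mouth when home (origin then 80 mm above the tin's); boss 32 mm diameter at 30-40 mm centres the cap.
- outer_lid: outer lid: round wooden cap with steel knob (0.06 kg), lying loose on the inner lid's rim. Origin: centre of its open underside, 30 mm above the inner lid's origin while nested; z up. Cap 48 mm diameter, 0-16 mm, hollow below (36 mm diameter, 12 mm deep); straight knob 18 mm diameter at 16-38 mm. Lifting it lifts only this cap.
- mug: bystander: white mug with dark stripes, 86 x 120 x 90 mm, standing on the worktop; origin at the centre of its underside
- bowl: bystander: empty white bowl, 210 mm diameter, 98 mm high; origin at the centre of its underside
- plate: bystander: white plate, 200 mm diameter, 21 mm high; origin at the centre of its underside
- spoon: bystander: steel teaspoon lying on the worktop, 137 mm long (along its x), 30 mm wide, 12 mm high; origin at the centre of its underside
There are look-alikes about, which are no part of the job. What is shaped like the outer_lid but red or turquoise is not meant.

How it is judged:
By the outcome, as a careful person would: the job done as asked, in the order asked, and still so for the second after the job is handed in, while the arm keeps its last pose, push and grip.
It also fails if it takes over 48 s, if anything falls off the work surface, if the arm or the gripper's body presses on something with over 40 N, if the wrist force passes 120 N, or if a joint passes its speed limit or range.

## Working session

There is one attempt and no reset: what is moved stays moved. The work goes in short steps, Python scripts to look and compute and a tool call to move; the robot and the scene stay as the last step left them, time stands still between calls to the robot, and variables do not carry over. Pictures are saved under pics/ and viewed, at most 10 in all, crops included, and the job is handed in when it is done.

Besides the shell and the picture viewer there is one more tool, called as name(argument=value, ...) on one line, values as JSON. jog_arm: Moves the arm, as the interface text tells. Its arguments: {"type":"object","properties":{"series":{"type":"array"},"force":{"type":"number"}},"required":["series"]}

```bash
mkdir -p pics
cat > h.py <<'E'
import numpy as np, cv2
from workcell import r
from scipy.spatial.transform import Rotation as Ro
def cloud(cam,d,m=None):
    K=r.camera_model(cam) if isinstance(cam,str) else cam
    ok=d>0
    if m is not None: ok&=m
    v,u=np.nonzero(ok); z=d[v,u]
    P=np.c_[(u-K['cx'])/K['fx']*z,(v-K['cy'])/K['fy']*z,z]
    return (P-K['t'])@np.array(K['R']),u,v
E
python3 - <<'E'
from h import *
s=r.get_state(); print({k:np.round(v,3) for k,v in s.items()})
for c in ['scene','top']:
    im,d=r.read_camera(c); cv2.imwrite(f'pics/{c}.png',im[:,:,::-1])
    for n in ['tin','inner_lid','outer_lid']:
        for o in r.silhouettes(c,n)[:4]:
            P,u,v=cloud(c,d,o['pixels'])
            print(c,n,round(o['conf'],2),np.round(o['bbox']),o['pixels'].sum(),np.round(np.median(P,0),3) if len(P) else'', np.round([P.min(0),P.max(0)],3).tolist() if len(P) else '')
E
```

```text
{'t': np.float64(0.0), 'q': array([ 1.29 ,  0.32 ,  1.566,  0.   ,  1.257, -0.02 ]), 'joint_velocities': array([-0.001, -0.   , -0.001, -0.   , -0.002, -0.001]), 'effort': array([ 0.0000e+00, -4.1553e+01, -2.3416e+01, -0.0000e+00,  8.0000e-03,
       -0.0000e+00]), 'ee_pos': array([0.148, 0.555, 0.23 ]), 'ee_rot': array([-4.080e-01, -3.115e+00,  3.000e-03]), 'force': array([0.786, 0.052, 0.525]), 'ft_torque': array([-0.028, -0.065,  0.038]), 'grip_force': np.float64(0.0), 'opening': np.float64(0.086)}
scene tin 0.83 [259. 191.  32.  40.] 866 [0.443 0.117 0.061] [[0.414, 0.094, -0.002], [0.49, 0.173, 0.103]]
scene inner_lid 0.57 [340. 250.  20.  11.] 114 [ 0.466 -0.161  0.029] [[0.455, -0.182, -0.002], [0.491, -0.116, 0.04]]
scene outer_lid 0.66 [300. 257.  19.  16.] 258 [ 0.389 -0.102  0.016] [[0.371, -0.122, -0.002], [0.418, -0.073, 0.043]]
scene outer_lid 0.61 [357. 286.  18.  20.] 268 [ 0.432 -0.264  0.016] [[0.413, -0.283, -0.001], [0.462, -0.237, 0.041]]
scene outer_lid 0.57 [342. 244.  21.  18.] 260 [ 0.48  -0.158  0.046] [[0.462, -0.177, 0.029], [0.508, -0.13, 0.071]]
scene outer_lid 0.52 [384. 263.  18.  17.] 277 [ 0.537 -0.266  0.015] [[0.518, -0.285, -0.002], [0.57, -0.231, 0.042]]
top tin 0.89 [278. 220.  21.  23.] 472 [0.454 0.137 0.06 ] [[0.417, 0.099, 0.019], [0.491, 0.177, 0.108]]
top inner_lid 0.56 [365. 213.  10.  19.] 69 [ 0.478 -0.135  0.029] [[0.459, -0.174, -0.005], [0.516, -0.121, 0.041]]
top outer_lid 0.72 [348. 242.  15.  13.] 163 [ 0.395 -0.095  0.016] [[0.373, -0.119, -0.004], [0.419, -0.071, 0.042]]
top outer_lid 0.68 [365. 214.  18.  18.] 171 [ 0.485 -0.149  0.046] [[0.464, -0.173, 0.029], [0.508, -0.127, 0.073]]
top outer_lid 0.62 [398. 196.  14.  15.] 168 [ 0.541 -0.258  0.016] [[0.52, -0.285, -0.002], [0.565, -0.236, 0.045]]
top outer_lid 0.54 [397. 230.  16.  16.] 170 [ 0.439 -0.255  0.016] [[0.417, -0.28, -0.003], [0.462, -0.234, 0.04]]
```

Run:
```python
import cv2,numpy as np
a=cv2.imread('pics/scene.png');b=cv2.imread('pics/top.png')
cv2.imwrite('pics/scene_c.png',cv2.resize(a[130:350,150:450],None,fx=2.6,fy=2.6,interpolation=2))
cv2.imwrite('pics/top_c.png',cv2.resize(b[130:330,230:480],None,fx=3,fy=3,interpolation=2))
```

```text
(no output)
```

View pics/scene_c.png

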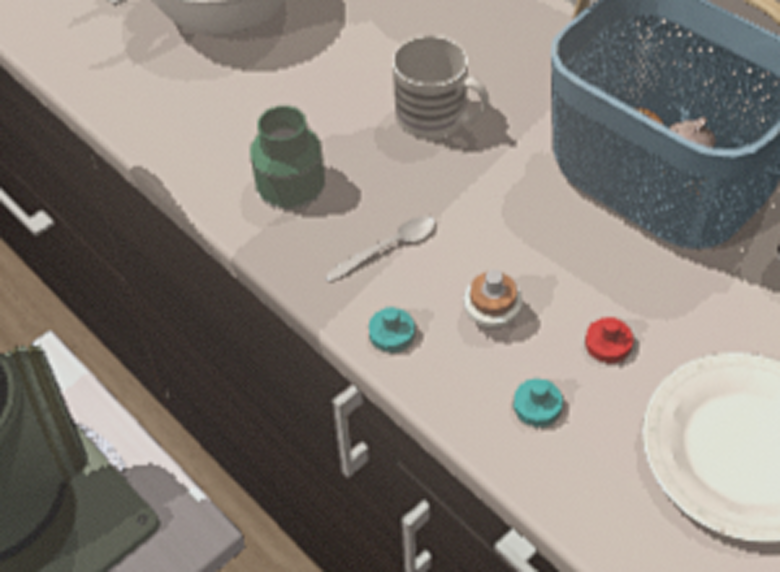

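View pics/top_c.png

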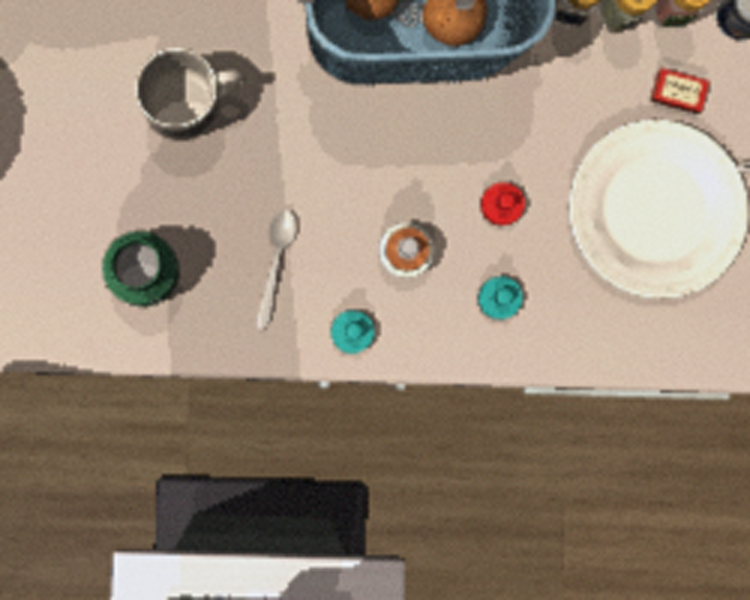

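Candidates shaped like the cap, as scene px / top px: 
- wooden on white lid (342,244) / (365,214), which I choose
- turquoise (300,257) / (348,242)
- turquoise (357,286) / (397,230)
- red (384,263) / (398,196)

The tin is at scene (259,191) / top (278,220). I'm going above the lid, aligning the tool with the world axes on the way.

jog_arm(series=[{"translation": [0,0,0],"dr": [0,0,-0.13],"grip": 1},{"translation": [0,0,0],"dr": [0,0,-0.13],"grip": 1},{"translation": [-0.019,-0.039,0],"dr": [0,0,0],"grip": 1},{"translation": [-0.019,-0.039,0],"dr": [0,0,0],"grip": 1},{"translation": [-0.019,-0.039,0],"dr": [0,0,0],"grip": 1},{"translation": [-0.019,-0.039,0],"dr": [0,0,0],"grip": 1},{"translation": [-0.019,-0.039,0],"dr": [0,0,0],"grip": 1},{"translation": [-0.019,-0.039,0],"dr": [0,0,0],"grip": 1},{"translation": [-0.019,-0.039,0],"dr": [0,0,0],"grip": 1},{"translation": [-0.019,-0.039,0],"dr": [0,0,0],"grip": 1},{"translation": [-0.019,-0.039,0],"dr": [0,0,0],"grip": 1},{"translation": [-0.019,-0.039,0],"dr": [0,0,0],"grip": 1},{"translation": [-0.019,-0.039,0],"dr": [0,0,0],"grip": 1},{"translation": [-0.019,-0.039,0],"dr": [0,0,0],"grip": 1},{"translation": [-0.019,-0.039,0],"dr": [0,0,0],"grip": 1},{"translation": [-0.019,-0.039,0],"dr": [0,0,0],"grip": 1},{"translation": [-0.019,-0.039,0],"dr": [0,0,0],"grip": 1},{"translation": [-0.019,-0.039,0],"dr": [0,0,0],"grip": 1},{"translation": [-0.019,-0.039,0],"dr": [0,0,0],"grip": 1},{"translation": [-0.019,-0.039,0],"dr": [0,0,0],"grip": 1}])

```text
t: 2.4
ee_pos: [0.4902, -0.1486, 0.2314]
ee_rot: [0.002, 3.141, 0.0]
force: [0.4, 1.1, 0.0]
opening: 0.0853
grip_force: 0.0
```

```bash
cat >> h.py <<'E'
def circ(P):
    c,rad=cv2.minEnclosingCircle(P[:,:2].astype(np.float32)); return np.round(c,4),round(rad,4)
def look(c,ctr,bands,rad=0.05,save=None):
    K=r.camera_model(c); im,d=r.read_camera(c)
    if save: cv2.imwrite(f'pics/{save}.png',im[:,:,::-1])
    P,u,v=cloud(K,d); n=np.hypot(*(P[:,:2]-ctr).T)<rad
    for lo,hi in bands:
        Q=P[n&(P[:,2]>lo)&(P[:,2]<hi)]
        if len(Q)<5: print(lo,hi,len(Q)); continue
        lo_,hi_=np.percentile(Q[:,:2],[1,99],axis=0)
        print(c,lo,hi,len(Q),'z',np.round(np.median(Q[:,2]),4),'mid',np.round((lo_+hi_)/2,4),'size',np.round(hi_-lo_,4),'circ',circ(Q))
E
python3 - <<'E'
from h import *
L=[.486,-.149];B=[(.027,.034),(.042,.05),(.063,.074)]
look('wrist',L,B,save='w1'); look('top',L,B)
T=[.454,.137]; look('top',T,[(.05,.07),(.09,.112)]); look('scene',T,[(.09,.112)])
for n in ['inner_lid','outer_lid']:
  for o in r.silhouettes('wrist',n)[:3]: print(n,o['conf'],o['bbox'])
print(r.get_state()['ee_pos'])
E
```

```text
wrist 0.027 0.034 606 z 0.0308 mid [ 0.486  -0.1525] size [0.0576 0.0579] circ (array([ 0.4863, -0.1525]), 0.0298)
wrist 0.042 0.05 1204 z 0.047 mid [ 0.4861 -0.1524] size [0.0444 0.0446] circ (array([ 0.4865, -0.1526]), 0.0239)
wrist 0.063 0.074 238 z 0.0687 mid [ 0.4861 -0.1526] size [0.0162 0.0163] circ (array([ 0.4865, -0.1525]), 0.0089)
top 0.027 0.034 25 z 0.0298 mid [ 0.4755 -0.1603] size [0.033  0.0383] circ (array([ 0.4776, -0.1592]), 0.0233)
top 0.042 0.05 59 z 0.046 mid [ 0.4842 -0.1575] size [0.0398 0.0295] circ (array([ 0.4839, -0.1515]), 0.0214)
top 0.063 0.074 17 z 0.0675 mid [ 0.4864 -0.1518] size [0.0162 0.0146] circ (array([ 0.4862, -0.1506]), 0.009)
top 0.05 0.07 391 z 0.0586 mid [0.4568 0.1384] size [0.0747 0.0767] circ (array([0.4565, 0.139 ]), 0.0401)
top 0.09 0.112 62 z 0.0982 mid [0.4567 0.1378] size [0.0533 0.0507] circ (array([0.4567, 0.1386]), 0.027)
scene 0.09 0.112 122 z 0.0968 mid [0.4559 0.1364] size [0.0533 0.0546] circ (array([0.4565, 0.1366]), 0.0285)
inner_lid 0.87 [315.1, 174.6, 51.9, 46.1]
inner_lid 0.35 [316.1, 178.2, 42.7, 45.7]
outer_lid 0.84 [223.6, 133.3, 45.1, 43.5]
outer_lid 0.69 [364.8, 94.5, 46.9, 43.8]
outer_lid 0.62 [315.7, 178.7, 44.6, 44.7]
[ 0.48911178 -0.14588062  0.23115147]
```

View pics/w1.png

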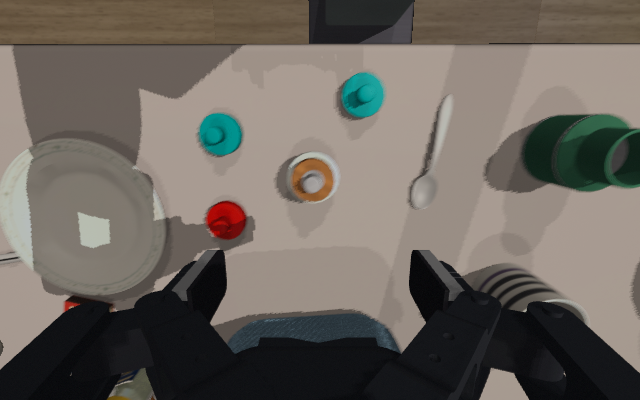

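The wrist view confirms the wooden cap on the white lid at (312,180). Turquoise caps are at (220,134) and (363,95), red at (227,220), tin mouth at (625,158). I'll re-measure with the arm settled.

Run:
```python
from h import *
for i in range(2):
    print(r.get_state()['ee_pos']); look('wrist',[.486,-.149],[(.027,.034),(.042,.05),(.063,.074)])
T=[.457,.138]; look('wrist',T,[(.05,.065),(.09,.112)],.06)
```

```text
[ 0.48911178 -0.14588062  0.23115147]
wrist 0.027 0.034 612 z 0.0308 mid [ 0.4864 -0.1525] size [0.0582 0.0569] circ (array([ 0.4866, -0.1526]), 0.03)
wrist 0.042 0.05 1190 z 0.047 mid [ 0.4862 -0.1524] size [0.0449 0.0439] circ (array([ 0.4866, -0.1521]), 0.0242)
wrist 0.063 0.074 241 z 0.0689 mid [ 0.4859 -0.1528] size [0.016  0.0159] circ (array([ 0.4865, -0.1527]), 0.0089)
[ 0.48910948 -0.1456448   0.23132633]
wrist 0.027 0.034 603 z 0.0308 mid [ 0.486  -0.1528] size [0.0576 0.0579] circ (array([ 0.4865, -0.1525]), 0.03)
wrist 0.042 0.05 1203 z 0.047 mid [ 0.486  -0.1527] size [0.0444 0.0447] circ (array([ 0.4865, -0.1526]), 0.024)
wrist 0.063 0.074 238 z 0.0689 mid [ 0.4862 -0.1527] size [0.0164 0.0163] circ (array([ 0.4866, -0.1528]), 0.0091)
wrist 0.05 0.065 2469 z 0.0602 mid [0.4563 0.1331] size [0.077  0.0715] circ (array([0.4564, 0.1365]), 0.0407)
wrist 0.09 0.112 1020 z 0.0977 mid [0.4565 0.1312] size [0.0522 0.043 ] circ (array([0.4572, 0.1357]), 0.0273)
```

jog_arm(series=[{"translation": [0.0027,-0.0068,0],"dr": [0,0,0],"grip": 1},{"translation": [0,0,0.04],"dr": [0,0,0],"grip": 1},{"translation": [0,0,0.04],"dr": [0,0,0],"grip": 1},{"translation": [0,0,0.04],"dr": [0,0,0],"grip": 1},{"translation": [0,0,0.03],"dr": [0,0,0],"grip": 1},{"translation": [0,0,0.02],"dr": [0,0,0],"grip": 1},{"translation": [0,0,0.02],"dr": [0,0,0],"grip": 1},{"translation": [0,0,0.02],"dr": [0,0,0],"grip": 1},{"translation": [0,0,0.01],"dr": [0,0,0],"grip": 1},{"translation": [0,0,0],"dr": [0,0,0],"grip": 1},{"translation": [0,0,0],"dr": [0,0,0],"grip": 1}])

```text
t: 3.95
ee_pos: [0.4875, -0.1536, 0.0119]
ee_rot: [0.001, 3.141, -0.0]
force: [0.5, -0.8, 0.1]
opening: 0.0855
grip_force: 0.0
```

Run:
```python
from h import *
s=r.get_state(); print(s['ee_pos'],s['ee_rot'],s['force'])
look('wrist',[.4864,-.1525],[(.027,.034),(.042,.05)],save='w2')
```

```text
[ 0.48748115 -0.15364124  0.01185661] [ 8.54797469e-04  3.14060382e+00 -4.54824891e-04] [ 0.53220554 -0.81628755  0.13278107]
wrist 0.027 0.034 3650 z 0.0309 mid [ 0.4768 -0.1531] size [0.0397 0.0885] circ (array([ 0.4789, -0.1532]), 0.0484)
wrist 0.042 0.05 8256 z 0.047 mid [ 0.4838 -0.1534] size [0.0411 0.0896] circ (array([ 0.4792, -0.1531]), 0.0485)
```

View pics/w2.png

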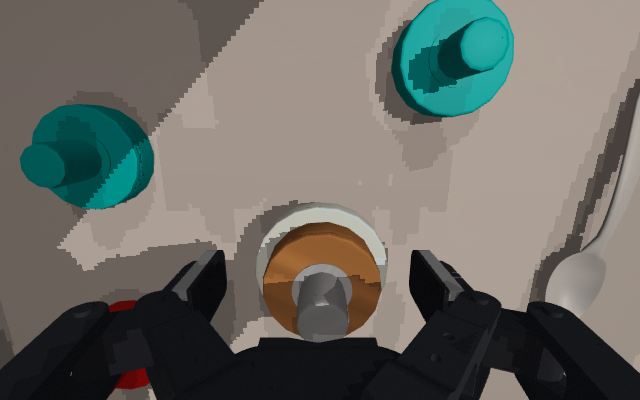

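jog_arm(series=[{"translation": [0.001,0.0005,0.004],"dr": [0,0,0],"grip": 1},{"translation": [0,0,0.004],"dr": [0,0,0],"grip": 0.6},{"translation": [0,0,0],"dr": [0,0,0],"grip": 0.5},{"translation": [0,0,0],"dr": [0,0,0],"grip": 0.3},{"translation": [0,0,0],"dr": [0,0,0],"grip": 0.2},{"translation": [0,0,0],"dr": [0,0,0],"grip": 0.2},{"translation": [0,0,0],"dr": [0,0,0],"grip": 0.2}], force=50)

```text
t: 4.7
ee_pos: [0.4858, -0.1528, 0.0036]
ee_rot: [-0.001, -3.141, -0.001]
force: [-2.2, 1.4, 5.1]
opening: 0.0578
grip_force: 53.0
```

jog_arm(series=[{"translation": [0,0,-0.005],"dr": [0,0,0],"grip": 0.2},{"translation": [0,0,-0.01],"dr": [0,0,0],"grip": 0.2},{"translation": [0,0,-0.015],"dr": [0,0,0],"grip": 0.2},{"translation": [0,0,-0.02],"dr": [0,0,0],"grip": 0.2},{"translation": [0,0,-0.02],"dr": [0,0,0],"grip": 0.2},{"translation": [0,0,-0.02],"dr": [0,0,0],"grip": 0.2},{"translation": [0,0,-0.02],"dr": [0,0,0],"grip": 0.2},{"translation": [0,0,-0.02],"dr": [0,0,0],"grip": 0.2},{"translation": [0,0,-0.01],"dr": [0,0,0],"grip": 0.2},{"translation": [0,0,0],"dr": [0,0,0],"grip": 0.2},{"translation": [0,0,0],"dr": [0,0,0],"grip": 0.2}])

```text
t: 5.8
ee_pos: [0.4855, -0.1529, 0.1428]
ee_rot: [-0.001, -3.141, -0.001]
force: [-0.2, 0.4, -2.3]
opening: 0.0582
grip_force: 53.9
```

Run:
```python
from h import *
s=r.get_state(); print(s['ee_pos'],s['ee_rot'],s['force'],s['opening'])
K=r.camera_model('scene'); im,d=r.read_camera('scene'); w,_=r.read_camera('wrist')
X=np.array(K['R'])@np.array([.486,-.152,.18])+K['t']; u,v=int(X[0]/X[2]*K['fx']+K['cx']),int(X[1]/X[2]*K['fy']+K['cy']); print(u,v)
a=cv2.resize(im[v-35:v+35,u-35:u+35],(400,400),interpolation=2)
cv2.imwrite('pics/l1.png',np.hstack([a,cv2.resize(w,None,fx=.625,fy=1)])[:,:,::-1])
P,_,_=cloud(K,d); n=(np.hypot(P[:,0]-.486,P[:,1]+.152)<.04)
for lo in np.arange(.1,.21,.01):
  q=P[n&(P[:,2]>=lo)&(P[:,2]<lo+.01)]
  if len(q): print(round(lo,2),len(q),q.min(0).round(3),q.max(0).round(3))
```

```text
[ 0.48552495 -0.15287398  0.14280174] [-1.25138391e-03 -3.14074906e+00 -5.34105502e-04] [-0.22094591  0.38879614 -2.28393607] 0.058201742609083736
340 207
0.14 12 [ 0.464 -0.189  0.142] [ 0.483 -0.157  0.15 ]
0.15 14 [ 0.473 -0.191  0.15 ] [ 0.479 -0.119  0.16 ]
0.16 108 [ 0.454 -0.19   0.16 ] [ 0.512 -0.115  0.17 ]
0.17 86 [ 0.456 -0.191  0.17 ] [ 0.507 -0.119  0.18 ]
0.18 158 [ 0.462 -0.19   0.18 ] [ 0.502 -0.119  0.19 ]
0.19 42 [ 0.471 -0.191  0.19 ] [ 0.493 -0.115  0.2  ]
0.2 36 [ 0.471 -0.191  0.2  ] [ 0.494 -0.116  0.21 ]
```

View pics/l1.png

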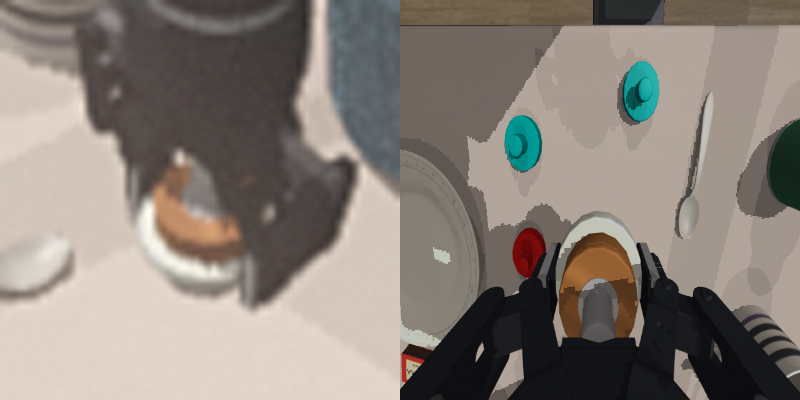

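Both lids are held together and level: white rim between the pads with the cap seated on it (wrist half, about (600,270)). Next I go beside the tin for a clear look.

jog_arm(series=[{"translation": [0.001,0.01,-0.01],"dr": [0,0,0],"grip": 0.2},{"translation": [0.003,0.02,-0.01],"dr": [0,0,0],"grip": 0.2},{"translation": [0.004,0.025,0],"dr": [0,0,0],"grip": 0.2},{"translation": [0.004,0.025,0],"dr": [0,0,0],"grip": 0.2},{"translation": [0.004,0.025,0],"dr": [0,0,0],"grip": 0.2},{"translation": [0.004,0.025,0],"dr": [0,0,0],"grip": 0.2},{"translation": [0.004,0.025,0],"dr": [0,0,0],"grip": 0.2},{"translation": [0.003,0.02,0],"dr": [0,0,0],"grip": 0.2},{"translation": [0.002,0.015,0],"dr": [0,0,0],"grip": 0.2},{"translation": [0.001,0.01,0],"dr": [0,0,0],"grip": 0.2},{"translation": [0,0,0],"dr": [0,0,0],"grip": 0.2},{"translation": [0,0,0],"dr": [0,0,0],"grip": 0.2},{"translation": [0,0,0],"dr": [0,0,0],"grip": 0.2}])

```text
t: 7.2
ee_pos: [0.4562, 0.0465, 0.1633]
ee_rot: [-0.002, -3.142, 0.0]
force: [0.7, -0.4, -1.5]
opening: 0.058
grip_force: 54.0
```

Run:
```python
from h import *
s=r.get_state(); print(s['ee_pos'],s['ee_rot'],s['force'],s['opening'])
e=s['ee_pos']
look('wrist',[.4568,.137],[(.095,.108)],.035,save='w3')
look('top',[.4568,.137],[(.092,.108)],.035)
look('scene',[.4568,.137],[(.092,.108)],.035)
# lid in hand: rim/cap points from wrist, by height
K=r.camera_model('wrist'); im,d=r.read_camera('wrist'); P,u,v=cloud(K,d)
o=e[2]-.0036
for lo,hi,R in [(o+.028,o+.033,.03),(o+.044,o+.049,.024)]:
  n=(P[:,2]>lo)&(P[:,2]<hi)&(abs(P[:,1]-e[1])<.02)&(P[:,0]<e[0]-.005)&(P[:,0]>e[0]-.04)
  Q=P[n]; y=Q[:,1]-e[1]
  # front edge per y-bin -> circle centre x
  cs=[]
  for b in np.arange(-.016,.016,.002):
    q=Q[(y>=b)&(y<b+.002)]
    if len(q)>3: cs.append(np.percentile(q[:,0],2)+np.sqrt(R*R-(b+.001)**2))
  print(len(Q),'centre x - tcp x',np.round(np.median(cs)-e[0],4),np.round(np.std(cs),4), 'z',np.median(Q[:,2])-o, 'tilt dz/dx',np.polyfit(Q[:,0],Q[:,2],1)[0].round(3),'dz/dy',np.polyfit(Q[:,1],Q[:,2],1)[0].round(3))
```

```text
[0.45624381 0.04650516 0.16331337] [-2.17948284e-03 -3.14153809e+00  2.87981954e-04] [ 0.67007283 -0.43549082 -1.52589566] 0.05798321680356388
wrist 0.095 0.108 1417 z 0.1004 mid [0.4563 0.137 ] size [0.0523 0.0526] circ (array([0.4565, 0.1374]), 0.0275)
top 0.092 0.108 19 z 0.0993 mid [0.4558 0.1577] size [0.0409 0.011 ] circ (array([0.456, 0.153]), 0.0209)
scene 0.092 0.108 106 z 0.097 mid [0.4554 0.1362] size [0.0518 0.0548] circ (array([0.4565, 0.1368]), 0.0297)
1939 centre x - tcp x 0.0008 0.0002 z 0.030735264528764406 tilt dz/dx 0.059 dz/dy 0.004
4277 centre x - tcp x 0.001 0.0004 z 0.04686334018877336 tilt dz/dx 0.052 dz/dy 0.0
```

View pics/w3.png

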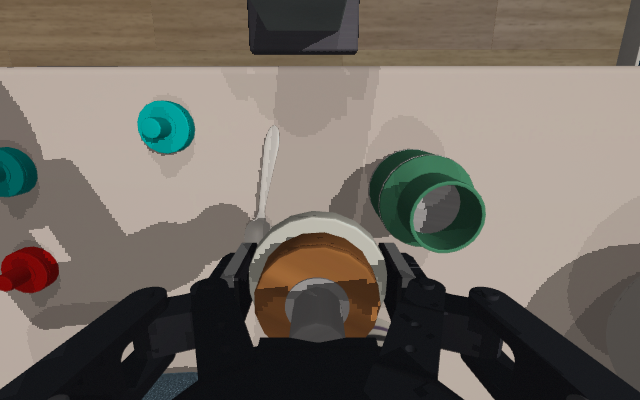

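Tin mouth centre at (447,217), clear to the right of the held lid. Moving over it.

jog_arm(series=[{"translation": [0,0.015,0],"dr": [0,0,0],"grip": 0.2},{"translation": [0,0.02,0],"dr": [0,0,0],"grip": 0.2},{"translation": [0.0006,0.02,0],"dr": [0,0,0],"grip": 0.2},{"translation": [0,0.02,0],"dr": [0,0,0],"grip": 0.2},{"translation": [0,0.0107,0],"dr": [0,0,0],"grip": 0.2},{"translation": [0,0.005,0.01],"dr": [0,0,0],"grip": 0.2},{"translation": [0,0,0.015],"dr": [0,0,0],"grip": 0.2},{"translation": [0,0,0.01],"dr": [0,0,0],"grip": 0.2},{"translation": [0,0,0],"dr": [0,0,0],"grip": 0.2},{"translation": [0,0,0],"dr": [0,0,0],"grip": 0.2},{"translation": [0,0,0],"dr": [0,0,0],"grip": 0.2}])

```text
t: 8.5
ee_pos: [0.4561, 0.1376, 0.1287]
ee_rot: [0.002, 3.141, 0.0]
force: [0.3, 0.2, -1.3]
opening: 0.0583
grip_force: 54.1
```

Run:
```python
from h import *
s=r.get_state(); print(s['ee_pos'],s['ee_rot'],s['force'],s['opening']); e=s['ee_pos']
K=r.camera_model('wrist'); im,d=r.read_camera('wrist'); P,u,v=cloud(K,d); P-=e
o=-.0036
# rim: lateral profile (white front edge): symmetric fit in y ; cap top flat plane
n=(P[:,2]>o+.027)&(P[:,2]<o+.034)&(abs(P[:,1])<.026)&(P[:,0]<-.003)&(P[:,0]>-.035); Q=P[n]
E=[]
for b in np.arange(-.024,.024,.002):
  q=Q[(Q[:,1]>=b)&(Q[:,1]<b+.002)]
  if len(q)>3: E.append([np.percentile(q[:,0],3),b+.001])
E=np.array(E); A=np.c_[2*E,np.ones(len(E))]; c=np.linalg.lstsq(A,(E**2).sum(1),rcond=None)[0]; print('rim centre rel tcp',c[:2],np.sqrt(c[2]+c[0]**2+c[1]**2))
for lo,hi in[(-.021,-.018),(-.018,-.015),(-.015,-.012)]:
  q=P[(P[:,0]>lo)&(P[:,0]<hi)&(abs(P[:,1])<.008)&(P[:,2]>o+.04)&(P[:,2]<o+.055)]; print('cap',lo,len(q),np.median(q[:,2])-o)
S,us=r.read_camera('scene'); Ks=r.camera_model('scene')
X=np.array(Ks['R'])@np.array([.456,.137,.12])+Ks['t']; a,b=int(X[0]/X[2]*Ks['fx']+Ks['cx']),int(X[1]/X[2]*Ks['fy']+Ks['cy'])
cv2.imwrite('pics/s2.png',cv2.resize(S[b-40:b+40,a-40:a+40],(480,480),interpolation=2)[:,:,::-1])
```

```text
[0.45609417 0.13757287 0.12873252] [1.97651245e-03 3.14060681e+00 4.87522380e-04] [ 0.31556356  0.21353533 -1.30216138] 0.05831285717983757
rim centre rel tcp [ 0.00116688 -0.00067673] 0.030257917574853063
cap -0.021 361 0.04686019334930048
cap -0.018 335 0.04687002398378779
cap -0.015 341 0.046891477211339634
```

View pics/s2.png

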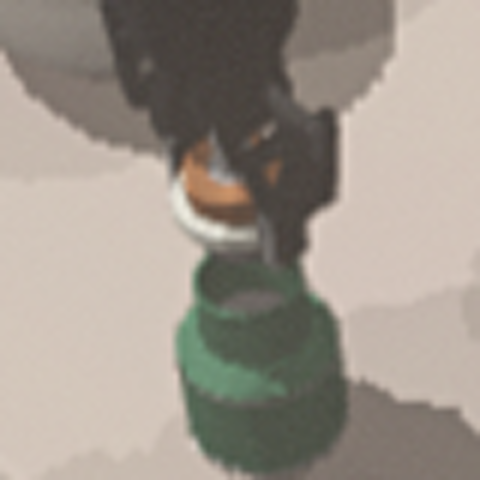

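The lid is level, hanging over the open mouth at (245,280) in the crop. Lowering.

jog_arm(series=[{"translation": [0.0007,0,0.004],"dr": [0,0,0],"grip": 0.2},{"translation": [0,0,0.006],"dr": [0,0,0],"grip": 0.2},{"translation": [0,0,0.006],"dr": [0,0,0],"grip": 0.2},{"translation": [0,0,0.006],"dr": [0,0,0],"grip": 0.2},{"translation": [0,0,0.006],"dr": [0,0,0],"grip": 0.2},{"translation": [0,0,0.006],"dr": [0,0,0],"grip": 0.2},{"translation": [0,0,0.006],"dr": [0,0,0],"grip": 0.2},{"translation": [0,0,0],"dr": [0,0,0],"grip": 0.2},{"translation": [0,0,0],"dr": [0,0,0],"grip": 0.2}])

```text
t: 9.5
ee_pos: [0.4549, 0.1377, 0.0882]
ee_rot: [-0.001, -3.141, -0.0]
force: [0.3, 1.0, -1.6]
opening: 0.0582
grip_force: 54.1
```

jog_arm(series=[{"translation": [0,0,0.0015],"dr": [0,0,0],"grip": 0.2},{"translation": [0,0,0.0015],"dr": [0,0,0],"grip": 0.2},{"translation": [0,0,0.001],"dr": [0,0,0],"grip": 0.2},{"translation": [0,0,0],"dr": [0,0,0],"grip": 0.2},{"translation": [0,0,0],"dr": [0,0,0],"grip": 0.2}])

```text
t: 10.0
ee_pos: [0.455, 0.1378, 0.0844]
ee_rot: [0.001, 3.141, 0.0]
force: [-0.5, 0.0, -1.4]
opening: 0.0579
grip_force: 54.4
```

jog_arm(series=[{"translation": [0,0,0.0005],"dr": [0,0,0],"grip": 0.2},{"translation": [0,0,0.0005],"dr": [0,0,0],"grip": 0.2},{"translation": [0,0,0.0005],"dr": [0,0,0],"grip": 0.2},{"translation": [0,0,0],"dr": [0,0,0],"grip": 0.2},{"translation": [0,0,0],"dr": [0,0,0],"grip": 0.2}])

```text
t: 10.5
ee_pos: [0.4551, 0.1379, 0.0836]
ee_rot: [0.001, 3.141, 0.001]
force: [-2.5, 0.2, 5.1]
opening: 0.0582
grip_force: 55.0
```

Contact force has risen by 6 N at the expected height, so it is home. Releasing gradually.

jog_arm(series=[{"translation": [0,0,0],"dr": [0,0,0],"grip": 0.42},{"translation": [0,0,0],"dr": [0,0,0],"grip": 0.5},{"translation": [0,0,0],"dr": [0,0,0],"grip": 0.6},{"translation": [0,0,0],"dr": [0,0,0],"grip": 0.8},{"translation": [0,0,0],"dr": [0,0,0],"grip": 1},{"translation": [0,0,0],"dr": [0,0,0],"grip": 1},{"translation": [0,0,0],"dr": [0,0,0],"grip": 1}], force=30)

```text
t: 11.2
ee_pos: [0.4549, 0.1377, 0.0828]
ee_rot: [-0.001, -3.142, -0.0]
force: [-0.4, -0.2, 0.1]
opening: 0.0853
grip_force: 0.0
```

Run:
```python
from h import *
s=r.get_state(); print(s['ee_pos'],s['force'],s['opening']); e=s['ee_pos']
K=r.camera_model('wrist'); im,d=r.read_camera('wrist'); P,u,v=cloud(K,d); P0=P.copy();P-=e
for lo,hi in[(-.0215,-.018),(-.018,-.015),(-.015,-.012)]:
  q=P0[(P[:,0]>lo)&(P[:,0]<hi)&(abs(P[:,1])<.008)&(P0[:,2]>.11)&(P0[:,2]<.14)]; print('cap z',lo,len(q),np.median(q[:,2]))
q=P0[(P[:,0]>-.03)&(P[:,0]<-.026)&(abs(P[:,1])<.008)&(P0[:,2]>.1)&(P0[:,2]<.12)]; print('rim z',len(q),np.median(q[:,2]) if len(q) else '')
```

```text
[0.454941   0.13772006 0.0827633 ] [-0.37386661 -0.22863448  0.1140951 ] 0.0852664587368946
cap z -0.0215 512 0.12672590545660495
cap z -0.018 357 0.1268844628284236
cap z -0.015 340 0.1269096475176531
rim z 477 0.10993239509940052
```

Lid is home: rim top 0.110, cap top 0.1269, level. Rising to view it.

jog_arm(series=[{"translation": [0,0,-0.01],"dr": [0,0,0],"grip": 1},{"translation": [0,0,-0.02],"dr": [0,0,0],"grip": 1},{"translation": [0,0,-0.03],"dr": [0,0,0],"grip": 1},{"translation": [0,0,-0.03],"dr": [0,0,0],"grip": 1},{"translation": [0,0,-0.03],"dr": [0,0,0],"grip": 1},{"translation": [0,0,-0.02],"dr": [0,0,0],"grip": 1},{"translation": [0,0,-0.01],"dr": [0,0,0],"grip": 1},{"translation": [0,0,0],"dr": [0,0,0],"grip": 1},{"translation": [0,0,0],"dr": [0,0,0],"grip": 1},{"translation": [0,0,0],"dr": [0,0,0],"grip": 1}])

```text
t: 12.25
ee_pos: [0.4542, 0.1375, 0.2315]
ee_rot: [-0.001, -3.139, 0.001]
force: [-0.1, -1.0, -0.8]
opening: 0.0854
grip_force: 0.0
```

Run:
```python
from h import *
s=r.get_state(); print(s['ee_pos'],s['ee_rot'])
look('wrist',[.4564,.137],[(.055,.065),(.107,.113),(.122,.13),(.143,.153)],.05,save='w4')
```

```text
[0.45417967 0.13749736 0.23150577] [-1.23282554e-03 -3.13890347e+00  1.09210359e-03]
wrist 0.055 0.065 1134 z 0.0613 mid [0.4434 0.1374] size [0.0522 0.0776] circ (array([0.456 , 0.1376]), 0.04)
wrist 0.107 0.113 885 z 0.1108 mid [0.4545 0.1373] size [0.0563 0.0574] circ (array([0.4558, 0.1374]), 0.0301)
wrist 0.122 0.13 1924 z 0.1269 mid [0.4553 0.1367] size [0.0451 0.0445] circ (array([0.4557, 0.1365]), 0.024)
wrist 0.143 0.153 412 z 0.1487 mid [0.4553 0.1365] size [0.0163 0.0168] circ (array([0.4556, 0.1365]), 0.0089)
```

View pics/w4.png

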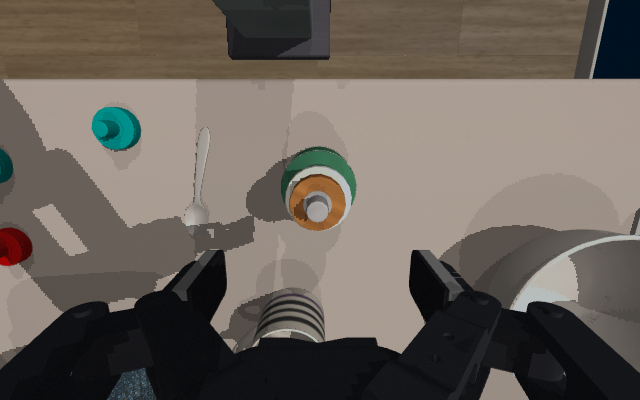

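Cap and lid seated on the tin, knob at (317,208). Moving to the knob with fingers partly closed.

jog_arm(series=[{"translation": [-0.0014,-0.001,0],"dr": [0,0,0],"grip": -0.2},{"translation": [0,0,0.02],"dr": [0,0,0],"grip": -0.2},{"translation": [0,0,0.02],"dr": [0,0,0],"grip": -0.2},{"translation": [0,0,0.02],"dr": [0,0,0],"grip": -0.2},{"translation": [0,0,0.01],"dr": [0,0,0],"grip": -0.2},{"translation": [0,0,0],"dr": [0,0,0],"grip": -0.2},{"translation": [0,0,0],"dr": [0,0,0],"grip": -0.2},{"translation": [0,0,0],"dr": [0,0,0],"grip": -0.2}], force=30)

```text
t: 13.1
ee_pos: [0.4571, 0.1369, 0.1637]
ee_rot: [0.001, 3.14, 0.001]
force: [-0.2, 0.0, 0.5]
opening: 0.0342
grip_force: 0.0
```

jog_arm(series=[{"translation": [0.001,-0.0004,0.008],"dr": [0,0,0],"grip": -0.2},{"translation": [0,0,0.01],"dr": [0,0,0],"grip": -0.2},{"translation": [0,0,0.008],"dr": [0,0,0],"grip": -0.2},{"translation": [0,0,0.004],"dr": [0,0,0],"grip": -0.2},{"translation": [0,0,0.003],"dr": [0,0,0],"grip": -0.2},{"translation": [0,0,0],"dr": [0,0,0],"grip": -0.2},{"translation": [0,0,0],"dr": [0,0,0],"grip": -0.2}])

```text
t: 13.8
ee_pos: [0.4555, 0.1364, 0.1299]
ee_rot: [0.001, 3.141, 0.0]
force: [-0.1, 0.1, 0.1]
opening: 0.0341
grip_force: 0.0
```

Run:
```python
from h import *
s=r.get_state(); print(s['ee_pos'],s['force'],s['opening'])
im,d=r.read_camera('wrist'); cv2.imwrite('pics/w5.png',im[150:400,170:470,::-1])
```

```text
[0.45550714 0.13639286 0.12989678] [-0.14850939  0.10564332  0.0788368 ] 0.034057111139269534
```

View pics/w5.png

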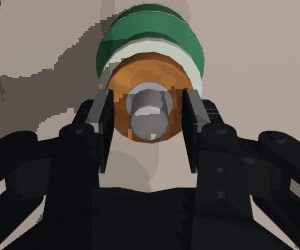

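The knob, at crop (150,115), is centred between the pads, and the tips are above the cap. Closing slowly.

jog_arm(series=[{"translation": [0,0,0],"dr": [0,0,0],"grip": -0.45},{"translation": [0,0,0],"dr": [0,0,0],"grip": -0.55},{"translation": [0,0,0],"dr": [0,0,0],"grip": -0.65},{"translation": [0,0,0],"dr": [0,0,0],"grip": -0.8},{"translation": [0,0,0],"dr": [0,0,0],"grip": -0.8},{"translation": [0,0,0],"dr": [0,0,0],"grip": -0.8}], force=40)

```text
t: 14.45
ee_pos: [0.4555, 0.1364, 0.1302]
ee_rot: [0.001, 3.141, 0.001]
force: [-0.4, -0.5, 5.0]
opening: 0.0162
grip_force: 39.1
```

jog_arm(series=[{"translation": [0,0,-0.001],"dr": [0,0,0],"grip": -0.8},{"translation": [0,0,-0.002],"dr": [0,0,0],"grip": -0.8},{"translation": [0,0,-0.003],"dr": [0,0,0],"grip": -0.8},{"translation": [0,0,-0.004],"dr": [0,0,0],"grip": -0.8},{"translation": [0,0,-0.005],"dr": [0,0,0],"grip": -0.8},{"translation": [0,0,-0.008],"dr": [0,0,0],"grip": -0.8},{"translation": [0,0,-0.01],"dr": [0,0,0],"grip": -0.8},{"translation": [0,0,-0.015],"dr": [0,0,0],"grip": -0.8},{"translation": [0,0,-0.015],"dr": [0,0,0],"grip": -0.8},{"translation": [0,0,-0.012],"dr": [0,0,0],"grip": -0.8},{"translation": [0,0,-0.01],"dr": [0,0,0],"grip": -0.8},{"translation": [0,0,-0.005],"dr": [0,0,0],"grip": -0.8},{"translation": [0,0,0],"dr": [0,0,0],"grip": -0.8},{"translation": [0,0,0],"dr": [0,0,0],"grip": -0.8},{"translation": [0,0,0],"dr": [0,0,0],"grip": -0.8},{"translation": [0,0,0],"dr": [0,0,0],"grip": -0.8}])

```text
t: 16.05
ee_pos: [0.455, 0.1363, 0.2192]
ee_rot: [-0.001, -3.14, 0.0]
force: [0.1, -0.6, -0.1]
opening: 0.0162
grip_force: 39.0
```

Run:
```python
from h import *
s=r.get_state(); print(s['t'],s['ee_pos'],s['force'],s['opening'],s['grip_force'])
e=s['ee_pos']
K=r.camera_model('wrist'); im,d=r.read_camera('wrist'); P,u,v=cloud(K,d)
for lo,hi in[(-.021,-.017),(-.017,-.013)]:
  q=P[(P[:,0]-e[0]>lo)&(P[:,0]-e[0]<hi)&(abs(P[:,1]-e[1])<.015)&(P[:,2]>.19)&(P[:,2]<.24)]; print('cap',len(q),np.median(q[:,2]), np.polyfit(q[:,1],q[:,2],1)[0])
S,ds=r.read_camera('scene'); P,u,v=cloud('scene',ds)
for lo,hi in[(.107,.113),(.116,.123)]:
  q=P[(np.hypot(P[:,0]-.456,P[:,1]-.137)<.035)&(P[:,2]>lo)&(P[:,2]<hi)]; print(len(q),np.median(q,0),circ(q))
cv2.imwrite('pics/s3.png',np.hstack([cv2.resize(S[120:240,200:320],(400,400),interpolation=2),cv2.resize(im[:, :],(400,400))])[:,:,::-1])
```

```text
16.05 [0.45504295 0.13625236 0.21923849] [ 0.08582064 -0.56490145 -0.09844153] 0.016237622444759535 39.001736640930176
cap 526 0.21572148266381175 -0.006317601779523271
cap 449 0.21592544060376925 -0.003793971916237652
167 [0.44852893 0.12941905 0.10935404] (array([0.4533, 0.1358]), 0.032)
67 [0.45381559 0.1351367  0.11907596] (array([0.4551, 0.1349]), 0.0169)
```

View pics/s3.png

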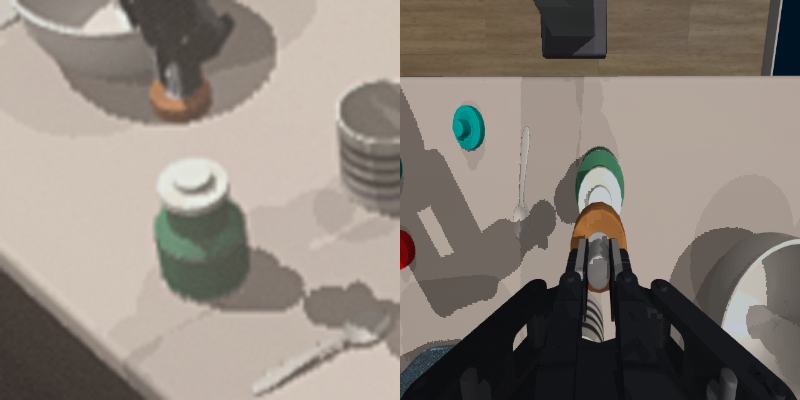

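The cap is held level 89 mm above its seat (scene half (180,98)). The white inner lid sits flush on the standing tin at (193,185). Handing in.

```bash
python3 -c "
from workcell import r
print(r.sign_off())"
```

```text
the job is handed in; nothing more can be done
None
```

The job is handed in, after about 16 s of the allowed 48 s: the inner lid is home in the tin and undisturbed, and the gripper still holds the wooden cap level and still, about 89 mm above where it sat.

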